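Put the brown aftershave bottles back on their coasters

TASK

Put the three brown glass aftershave bottles back on the frosted glass shelf, each standing upright in the middle of the coaster that has the colour of its cap, with its whole base on the coaster. Keep them upright and set them down gently, they are glass. Leave everything else, including the white lotion bottle, where it is.

Things in the scene. Friction and masses are not known exactly. Their poses are not given: they have to be found in the camera images.
- bottle_red: Brown glass aftershave bottle with a paper label and a red cap. Round, standing upright on the counter in a loose row with other things, at least 95 mm apart centre to centre; body 48 mm in diameter up to 60 mm high, then a shoulder narrowing to a 24 mm neck at 71 mm; cap 30 mm in diameter from 75 to 105 mm high (the top); about 0.13 to 0.25 kg. The cap is fixed to the bottle, so the bottle may be lifted by the cap or the body. Origin: centre of the underside, z up.
- bottle_blue: Brown glass aftershave bottle with a paper label and a blue cap. Round, standing upright on the counter in a loose row with other things, at least 95 mm apart centre to centre; body 48 mm in diameter up to 60 mm high, then a shoulder narrowing to a 24 mm neck at 71 mm; cap 30 mm in diameter from 75 to 105 mm high (the top); about 0.13 to 0.25 kg. The cap is fixed to the bottle, so the bottle may be lifted by the cap or the body. Origin: centre of the underside, z up.
- bottle_yellow: Brown glass aftershave bottle with a paper label and a yellow cap. Round, standing upright on the counter in a loose row with other things, at least 95 mm apart centre to centre; body 48 mm in diameter up to 60 mm high, then a shoulder narrowing to a 24 mm neck at 71 mm; cap 30 mm in diameter from 75 to 105 mm high (the top); about 0.13 to 0.25 kg. The cap is fixed to the bottle, so the bottle may be lifted by the cap or the body. Origin: centre of the underside, z up.
- coaster_red: Flat round red coaster, 74 mm in diameter, 5 mm thick, fixed on the low frosted glass shelf (a slab 120 by 560 mm standing on the counter, its top 50 mm above the counter). Coasters are at least 95 mm apart centre to centre from one another and from other things on the shelf. Origin: centre of the underside, i.e. at the height of the shelf's top (z = 0.050 m); its top is 5 mm higher.
- coaster_blue: Flat round blue coaster, 74 mm in diameter, 5 mm thick, fixed on the low frosted glass shelf (a slab 120 by 560 mm standing on the counter, its top 50 mm above the counter). Coasters are at least 95 mm apart centre to centre from one another and from other things on the shelf. Origin: centre of the underside, i.e. at the height of the shelf's top (z = 0.050 m); its top is 5 mm higher.
- coaster_yellow: Flat round yellow coaster, 74 mm in diameter, 5 mm thick, fixed on the low frosted glass shelf (a slab 120 by 560 mm standing on the counter, its top 50 mm above the counter). Coasters are at least 95 mm apart centre to centre from one another and from other things on the shelf. Origin: centre of the underside, i.e. at the height of the shelf's top (z = 0.050 m); its top is 5 mm higher.
- lotion_bottle: Bystander: white plastic lotion bottle with a blue cap, not brown, without a label, the same shape and size as the brown ones (48 mm wide, 105 mm high), standing on the counter among them. Origin: centre of the underside.
- folded_mirror: Bystander: folded round purple plastic hand mirror lying on the counter, 76 mm in diameter (82 mm over the hinge), 18 mm high. Origin: centre of the underside.
- aerosol_can: Bystander: silver aerosol can with a clip-on grey lid, 45 mm in diameter, 120 mm high, standing on the shelf in the row with the coasters. Origin: centre of the underside.
- tweezer_cup: Bystander: stainless steel cup holding tweezers, 60 mm wide, 75 mm high, tweezers sticking up to 111 mm, standing on the shelf in the row with the coasters. Origin: centre of the underside.

How it is judged:
By the outcome, as a careful person would: the job done as asked, in the order asked, and still so for the second after the job is handed in, with the robot touching nothing.
It also fails if it takes over 80 s, if anything falls off the work surface, if the arm or the gripper's body presses on something with over 40 N, if the wrist force passes 120 N, or if a joint passes its speed limit or range.

ROBOT

A 6-joint arm with a two-finger parallel gripper is mounted at the origin on the work surface. World frame = base frame: x ahead of the robot, y to its left, z up, the work surface at z = 0. Lengths are in m, angles in rad, forces in N, time in s.
With the tool pointing down it reaches from about 0.325 to 0.875 m from the base axis. Payload 4.4 kg.
Tool frame: the origin (TCP) lies on the centre line of the jaws, within the pads' length; the fingertips stand 11 mm ahead of it and the grasp point (between the pads) lies 8 mm behind it (manip.tip_extent is the distance from the TCP to the fingertips, in m); z points along the fingers, y is the line along which they close (so a half turn about z gives the same grasp; the last joint's range is limited). The gripper opens to 85 mm and grips with 20 to 120 N. Pads are 22 mm wide; open, the fingers measure 114 mm over their backs; the gripper's body (76 mm by 85 mm) begins 54 mm behind the grasp point. The pads swing forward as they close: fully open they stand 13 mm farther back than shut.
Start: joints at [1.19, 0.207, 1.542, -0, 1.393, -0.15], TCP at [0.132, 0.56, 0.242] pointing down, gripper open.
Joint ranges: [-2.73, 2.73], [-0.86, 2.22], [0.23, 2.46], [-1.11, 4.25], [0.08, 2.63], [-2.82, 2.82]. Speed limits (rad/s): [2.79, 2.79, 3.14, 3.14, 3.14, 3.14].

INTERFACE

Orientations are given as a 3x3 rotation matrix whose columns are the frame's x, y, z axes.
In Python, from station import manip, vision gives the robot as it stands.
- The arm moves only by the tool arm_command, never from a script. Its argument "series" is a list of rows, each an object of numbers: "gripper": the closure in counts, from 0 (fully open) to 255 (shut); "dx", "dy", "dz": the shift along the world's x, y, z in mm; "roll": the turn about the world's z in rad. In form: [{"gripper": .., "dx": .., "dy": .., "dz": .., "roll": ..}, ...]. A call has 1 to 8 rows; each row is the pose to reach, as a shift and turn from the pose commanded when the call began; what a row does not reach only later rows make up. A row lasts 1/10 s, in which the tool goes at most 50 mm and 8.59 degrees, less where a joint would pass 70% of its speed; a pose out of reach is approached as far as the arm can. A call with a gripper value outside its range is refused whole. The fingers move at their own pace and stop on an object; the grip force is fixed at half the most. Time passes only in rows, so rows that repeat a pose let the fingers close. It gives the time, the measured TCP pose, the force, the opening and the grip force at its end, in the units of the state.
- manip.get_obs(): the state, without advancing time (a new reading comes with each control period).
- vision.get_image(name): name is "scene" or "top" or "wrist"; returns the picture (420x560x3 uint8, red, green, blue); there is no depth.
- vision.calibration(name): a dict with "vfov" (degrees; the focal length in pixels is half the picture's height over the tangent of half this angle, whatever the lens; pixels are square), "cx", "cy" (the principal point, pixels), "rvec" (rotation vector, rad) and "tvec" (3), from world to camera coordinates, as OpenCV has them. Camera axes: x right, y down, z forward; pixel columns grow to the right and rows downward; lengths in m; the calibration is good to about 2 mm. A picture is of the moment at which its call begins: read the wrist's pose just before it. calibration takes no time and is no camera call; for the wrist camera it gives the pose at the moment of the call.
- manip.sign_off(): hands the job in; it is judged then, once.
The state is a dict: "clock": time; "joints": joint angles; "joint_velocities": joint speeds; "joint_torque": joint torques, N m; "ee_pos": TCP position; "tool_rot": TCP orientation; "force": force on the tool from outside, world axes, zero at the start; "torque": the same for the moment, N m; "opening": finger opening in m; "gripper_force": force on a finger pad.
Only numpy, scipy, OpenCV 4.12 (cv2) and the standard library are available. Lean on these libraries where they do the work, as an engineer would, in place of code of your own. Each camera call takes 0.05 s, during which the arm holds its last target. There are 200 camera calls.

## Working session

There is one attempt and no reset: what is moved stays moved. The work goes in short steps, Python scripts to look and compute and a tool call to move; the robot and the scene stay as the last step left them, time stands still between calls to the robot, and variables do not carry over. Pictures are saved under pics/ and viewed, at most 14 in all, crops included, and the job is handed in when it is done.

Besides the shell and the picture viewer there is one more tool, called by a JSON object that holds its "method" and its "body". arm_command: Moves the arm, as the interface text tells. Its arguments: {"type":"object","properties":{"series":{"type":"array"}},"required":["series"]}

```bash
mkdir -p pics; ls
python3 - <<'E'
from station import manip, vision
import cv2, numpy as np
o=manip.get_obs(); print(o['clock'],o['ee_pos'],o['tool_rot'],o['opening'],manip.tip_extent)
ims=[]
for n in ['scene','top']:
    im=vision.get_image(n); np.save(f'pics/{n}0.npy',im); cv2.imwrite(f'pics/{n}0.png',im[:,:,::-1]); print(n,vision.calibration(n))
E
```

```text
pics
0.0 [0.13127892 0.55905549 0.24109383] [[-9.73482988e-01  2.28757781e-01 -8.66235969e-04]
 [ 2.28759157e-01  9.73480641e-01 -2.16538691e-03]
 [ 3.47914842e-04 -2.30612673e-03 -9.99997280e-01]] 0.08528813267603841 0.011
scene {'vfov': 44.23097513078308, 'cx': 278.71338141219906, 'cy': 208.98837693754487, 'rvec': array([ 1.17684065,  2.2752107 , -1.01393423]), 'tvec': array([ 0.28351514, -0.23651625,  1.51578527])}
top {'vfov': 42.01801560180757, 'cx': 279.1644390505842, 'cy': 203.3832241119212, 'rvec': array([ 2.15490458, -2.20057528,  0.1364486 ]), 'tvec': array([0.0100665 , 0.53010895, 1.05341607])}
```

View pics/top0.png

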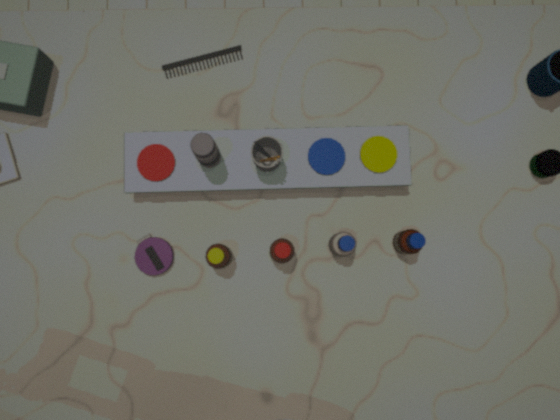

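View pics/scene0.png

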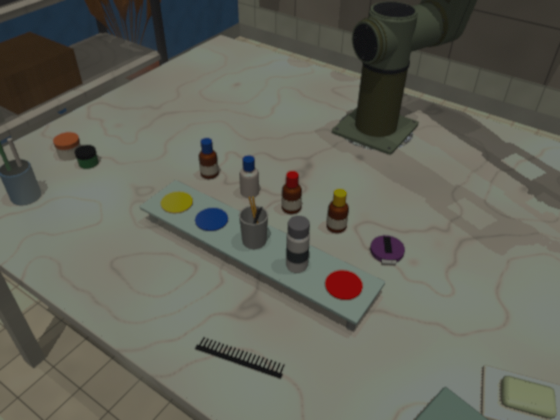

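The top view shows the shelf with these coasters: red (156,162), blue (326,156) and yellow (379,154). The caps are yellow (216,256), red (283,250), lotion blue (346,244) and brown-bottle blue (417,241). The scene view confirms the brown bottle with the blue cap is the one farthest from the mirror.

```bash
cat > h.py <<'E'
import cv2, numpy as np
def ray(c,uv):
    f=210/np.tan(np.radians(c['vfov'])/2); R=cv2.Rodrigues(np.array(c['rvec']))[0]
    d=R.T@np.array([(uv[0]-c['cx'])/f,(uv[1]-c['cy'])/f,1]); return -R.T@np.array(c['tvec']),d
def onplane(c,uv,z):
    o,d=ray(c,uv); return o+d*(z-o[2])/d[2]
def proj(c,p):
    f=210/np.tan(np.radians(c['vfov'])/2); K=np.array([[f,0,c['cx']],[0,f,c['cy']],[0,0,1.]])
    return cv2.projectPoints(np.array(p,float).reshape(-1,1,3),np.array(c['rvec']),np.array(c['tvec']),K,None)[0][:,0]
R={'red':[((0,140,60),(7,255,255)),((172,140,60),(179,255,255))],'blue':[((100,130,50),(125,255,255))],'yellow':[((24,150,60),(35,255,255))]}
def blobs(im,col,amin=60):
    h=cv2.cvtColor(im,cv2.COLOR_RGB2HSV); m=sum(cv2.inRange(h,a,b) for a,b in R[col]).astype(np.uint8)
    m=cv2.morphologyEx(m,cv2.MORPH_OPEN,np.ones((3,3)))
    n,l,s,c=cv2.connectedComponentsWithStats(m)
    return [(c[i],s[i]) for i in range(1,n) if s[i][4]>=amin],l
E
python3 - <<'E'
from h import *
from station import vision
for n in ['top','scene']:
    im=np.load(f'pics/{n}0.npy'); c=vision.calibration(n)
    print(n,'cam',ray(c,(0,0))[0].round(3))
    for col in R:
        for ce,s in blobs(im,col)[0]: print(col,ce.round(1),s[2:],'z.055',onplane(c,ce,.055).round(4)[:2],'z.1',onplane(c,ce,.10).round(4)[:2],'z.09',onplane(c,ce,.09).round(4)[:2])
E
```

```text
top cam [0.418 0.023 1.102]
red [155.5 162.3] [  36   36 1031] z.055 [0.6118 0.2368] z.1 [0.6035 0.2276] z.09 [0.6054 0.2297]
red [282.  249.7] [ 17  17 241] z.055 [ 0.4382 -0.0039] z.1 [ 0.4374 -0.0028] z.09 [ 0.4376 -0.003 ]
blue [326.1 156. ] [ 35  35 989] z.055 [ 0.6183 -0.094 ] z.1 [ 0.6097 -0.0889] z.09 [ 0.6116 -0.0901]
blue [416.3 240.2] [ 16  15 187] z.055 [ 0.451  -0.2625] z.1 [ 0.4495 -0.2503] z.09 [ 0.4499 -0.253 ]
blue [346.2 243. ] [ 15  13 163] z.055 [ 0.4484 -0.1273] z.1 [ 0.4471 -0.1208] z.09 [ 0.4474 -0.1223]
yellow [378.2 153.8] [  36   36 1019] z.055 [ 0.6207 -0.196 ] z.1 [ 0.612  -0.1866] z.09 [ 0.6139 -0.1887]
yellow [215.3 255.4] [ 17  16 219] z.055 [0.4302 0.1233] z.1 [0.4297 0.119 ] z.09 [0.4298 0.12  ]
scene cam [1.222 0.503 0.829]
red [291.9 179.3] [ 12  17 179] z.055 [ 0.4005 -0.0271] z.1 [0.4482 0.0037] z.09 [ 0.4376 -0.0031]
red [343.3 284.6] [ 37  29 838] z.055 [0.6141 0.2373] z.1 [0.6494 0.2527] z.09 [0.6416 0.2493]
blue [59.  22.8] [ 37  42 725] z.055 [ 0.1285 -1.2629] z.1 [ 0.192  -1.1603] z.09 [ 0.1779 -1.1831]
blue [186.4  14.3] [ 37  39 681] z.055
[... 172 characters left out ...]
204.7  25.1] [ 23  33 325] z.055 [-0.1778 -0.8098] z.1 [-0.0965 -0.7336] z.09 [-0.1146 -0.7505]
blue [26.  22.4] [ 32  24 353] z.055 [ 0.1985 -1.3646] z.1 [ 0.258  -1.2561] z.09 [ 0.2448 -1.2802]
blue [206.4 145.4] [ 10  14 120] z.055 [ 0.4129 -0.2877] z.1 [ 0.4599 -0.2417] z.09 [ 0.4494 -0.252 ]
blue [248.4 163. ] [ 10  15 138] z.055 [ 0.4096 -0.1519] z.1 [ 0.4568 -0.1138] z.09 [ 0.4463 -0.1223]
blue [211.3 218.8] [ 32  22 548] z.055 [ 0.6201 -0.0931] z.1 [ 0.655  -0.0584] z.09 [ 0.6473 -0.0661]
yellow [339.5 193.2] [12  9 93] z.055 [0.3787 0.0925] z.1 [0.4277 0.1164] z.09 [0.4168 0.1111]
yellow [176.6 201.8] [ 30  21 485] z.055 [ 0.6227 -0.1946] z.1 [ 0.6575 -0.1541] z.09 [ 0.6497 -0.1631]
```

The two views agree to about 2 mm. I'll grip the caps with the jaws closing along x, clear of the neighbours, and start with yellow.

{"method": "arm_command", "body": {"series": [{"gripper": 0,"dx": 298,"dy": -441,"dz": 10,"roll": -1.34},{"gripper": 0,"dx": 298,"dy": -441,"dz": 10,"roll": -1.34},{"gripper": 0,"dx": 298,"dy": -441,"dz": 10,"roll": -1.34},{"gripper": 0,"dx": 298,"dy": -441,"dz": 10,"roll": -1.34},{"gripper": 0,"dx": 298,"dy": -441,"dz": 10,"roll": -1.34},{"gripper": 0,"dx": 298,"dy": -441,"dz": 10,"roll": -1.34},{"gripper": 0,"dx": 298,"dy": -441,"dz": 10,"roll": -1.34},{"gripper": 0,"dx": 298,"dy": -441,"dz": 10,"roll": -1.34}]}}

```text
clock: 0.9
ee_pos: [0.3558, 0.2265, 0.2496]
tool_rot: [[-0.134, 0.991, 0.0], [0.991, 0.134, 0.0], [0.0, 0.0, -1.0]]
force: [0.9, 0.6, -0.0]
opening: 0.0856
gripper_force: 0.0
```

{"method": "arm_command", "body": {"series": [{"gripper": 0,"dx": 74,"dy": -107,"dz": 0,"roll": -0.134},{"gripper": 0,"dx": 74,"dy": -107,"dz": 0,"roll": -0.134},{"gripper": 0,"dx": 74,"dy": -107,"dz": 0,"roll": -0.134},{"gripper": 0,"dx": 74,"dy": -107,"dz": 0,"roll": -0.134},{"gripper": 0,"dx": 74,"dy": -107,"dz": 0,"roll": -0.134}]}}

```text
clock: 1.4
ee_pos: [0.4291, 0.121, 0.2492]
tool_rot: [[-0.004, 1.0, -0.002], [1.0, 0.004, 0.0], [0.0, -0.002, -1.0]]
force: [-0.4, 0.4, 0.3]
opening: 0.0855
gripper_force: 0.0
```

Run:
```python
from h import *
from station import manip, vision
o=manip.get_obs(); c=vision.calibration('wrist'); im=vision.get_image('wrist')
cv2.imwrite('pics/w1.png',im[:,:,::-1]); print(o['ee_pos'],ray(c,(0,0))[0])
for col in R:
    for ce,s in blobs(im,col)[0]: print(col,ce,s,onplane(c,ce,.105),onplane(c,ce,.055))
```

```text
[0.42914099 0.12100505 0.24923456] [0.4298946  0.20407113 0.38193691]
red [489.14024799  54.82523458] [ 447   10   86   91 5968] [0.58446193 0.23212822 0.105     ] [0.61236853 0.23719383 0.055     ]
red [288.74177468 312.28215354] [ 274  292   30   41 1003] [0.43704515 0.0041782  0.105     ] [ 0.43833616 -0.03191178  0.055     ]
yellow [281.22337278 197.88609467] [265 185  33  26 676] [0.4293888  0.11973387 0.105     ] [0.42929748 0.10450707 0.055     ]
```

View pics/w1.png

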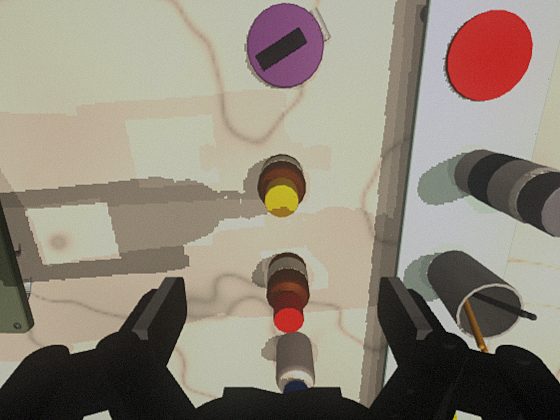

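The wrist view shows the yellow cap at (281,198), which puts the bottle at (0.4294, 0.1197). That is 1 mm from the tool. The red coaster at (489,55) gives (0.612, 0.237). Both match, so I'm descending.

{"method": "arm_command", "body": {"series": [{"gripper": 0,"dx": 0,"dy": -1,"dz": -40,"roll": 0},{"gripper": 0,"dx": 0,"dy": -1,"dz": -80,"roll": 0},{"gripper": 0,"dx": 0,"dy": -1,"dz": -110,"roll": 0},{"gripper": 0,"dx": 0,"dy": -1,"dz": -135,"roll": 0},{"gripper": 0,"dx": 0,"dy": -1,"dz": -155,"roll": 0},{"gripper": 0,"dx": 0,"dy": -1,"dz": -165,"roll": 0},{"gripper": 0,"dx": 0,"dy": -1,"dz": -165,"roll": 0}]}}

```text
clock: 2.15
ee_pos: [0.4276, 0.1213, 0.0835]
tool_rot: [[-0.008, 1.0, -0.004], [1.0, 0.008, -0.0], [-0.0, -0.004, -1.0]]
force: [-0.1, -0.4, 0.8]
opening: 0.0852
gripper_force: 0.0
```

{"method": "arm_command", "body": {"series": [{"gripper": 80,"dx": 0,"dy": 0,"dz": 0,"roll": 0},{"gripper": 120,"dx": 0,"dy": 0,"dz": 0,"roll": 0},{"gripper": 150,"dx": 0,"dy": 0,"dz": 0,"roll": 0},{"gripper": 180,"dx": 0,"dy": 0,"dz": 0,"roll": 0},{"gripper": 220,"dx": 0,"dy": 0,"dz": 0,"roll": 0},{"gripper": 255,"dx": 0,"dy": 0,"dz": 0,"roll": 0},{"gripper": 255,"dx": 0,"dy": 0,"dz": 0,"roll": 0},{"gripper": 255,"dx": 0,"dy": 0,"dz": 0,"roll": 0}]}}

```text
clock: 2.95
ee_pos: [0.43, 0.1204, 0.0858]
tool_rot: [[-0.006, 1.0, 0.001], [1.0, 0.006, 0.0], [0.0, 0.001, -1.0]]
force: [-2.0, -0.0, 5.5]
opening: 0.0287
gripper_force: 58.9
```

{"method": "arm_command", "body": {"series": [{"gripper": 255,"dx": 0,"dy": 0,"dz": 10,"roll": 0},{"gripper": 255,"dx": 0,"dy": 0,"dz": 30,"roll": 0},{"gripper": 255,"dx": 0,"dy": 0,"dz": 60,"roll": 0},{"gripper": 255,"dx": 0,"dy": 0,"dz": 95,"roll": 0},{"gripper": 255,"dx": 0,"dy": 0,"dz": 130,"roll": 0},{"gripper": 255,"dx": 0,"dy": 0,"dz": 160,"roll": 0},{"gripper": 255,"dx": 0,"dy": 0,"dz": 185,"roll": 0},{"gripper": 255,"dx": 0,"dy": 0,"dz": 195,"roll": 0}]}}

```text
clock: 3.75
ee_pos: [0.4307, 0.1204, 0.283]
tool_rot: [[-0.006, 1.0, 0.006], [1.0, 0.006, 0.0], [0.0, 0.006, -1.0]]
force: [0.2, -0.5, -1.7]
opening: 0.0282
gripper_force: 59.3
```

{"method": "arm_command", "body": {"series": [{"gripper": 255,"dx": 10,"dy": -16,"dz": 0,"roll": 0},{"gripper": 255,"dx": 26,"dy": -43,"dz": 0,"roll": 0},{"gripper": 255,"dx": 47,"dy": -77,"dz": 0,"roll": 0},{"gripper": 255,"dx": 68,"dy": -111,"dz": 0,"roll": 0},{"gripper": 255,"dx": 89,"dy": -146,"dz": 0,"roll": 0},{"gripper": 255,"dx": 109,"dy": -180,"dz": 0,"roll": 0},{"gripper": 255,"dx": 130,"dy": -214,"dz": 0,"roll": 0},{"gripper": 255,"dx": 150,"dy": -246,"dz": 0,"roll": 0}]}}

```text
clock: 4.55
ee_pos: [0.5793, -0.1271, 0.2781]
tool_rot: [[-0.005, 1.0, -0.003], [1.0, 0.005, 0.001], [0.001, -0.003, -1.0]]
force: [0.5, 0.5, -2.2]
opening: 0.0281
gripper_force: 59.4
```

{"method": "arm_command", "body": {"series": [{"gripper": 255,"dx": 17,"dy": -28,"dz": 0,"roll": 0},{"gripper": 255,"dx": 30,"dy": -50,"dz": 0,"roll": 0},{"gripper": 255,"dx": 38,"dy": -63,"dz": 0,"roll": 0},{"gripper": 255,"dx": 41,"dy": -69,"dz": 0,"roll": 0},{"gripper": 255,"dx": 41,"dy": -69,"dz": -10,"roll": 0},{"gripper": 255,"dx": 41,"dy": -69,"dz": -35,"roll": 0},{"gripper": 255,"dx": 41,"dy": -69,"dz": -60,"roll": 0},{"gripper": 255,"dx": 41,"dy": -69,"dz": -70,"roll": 0}]}}

```text
clock: 5.35
ee_pos: [0.6177, -0.1923, 0.2053]
tool_rot: [[-0.007, 1.0, -0.007], [1.0, 0.007, 0.004], [0.004, -0.007, -1.0]]
force: [-0.2, -0.4, -2.6]
opening: 0.0284
gripper_force: 59.5
```

```bash
cat > look.py <<'E'
from h import *
from station import manip, vision
import sys
o=manip.get_obs(); n,tag=sys.argv[1:3]; c=vision.calibration(n); im=vision.get_image(n); tw=proj(c,[o['ee_pos']])[0]
cv2.imwrite(f'pics/{tag}.png',im[:,:,::-1]); print(o['ee_pos'],o['tool_rot'].round(3).tolist(),tw)
for col in R:
    for ce,s in blobs(im,col)[0]: print(col,ce.round(1),s,onplane(c,ce,.055).round(4))
E
python3 look.py wrist w2
```

```text
[ 0.61774434 -0.19233565  0.20532945] [[-0.007, 1.0, -0.007], [1.0, 0.007, 0.004], [0.004, -0.007, -1.0]] [279.80155837 288.31789655]
blue [284.1  74. ] [ 238   24   94  101 7403] [ 0.6188 -0.0943  0.055 ]
blue [ 37.4 112. ] [   5   92   68   44 2361] [ 0.4193 -0.1242  0.055 ]
blue [ 68.6 282. ] [ 51 269  35  29 705] [ 0.4138 -0.281   0.055 ]
yellow [296.5 183.2] [ 253  160   75   65 2141] [ 0.6303 -0.1817  0.055 ]
```

View pics/w2.png

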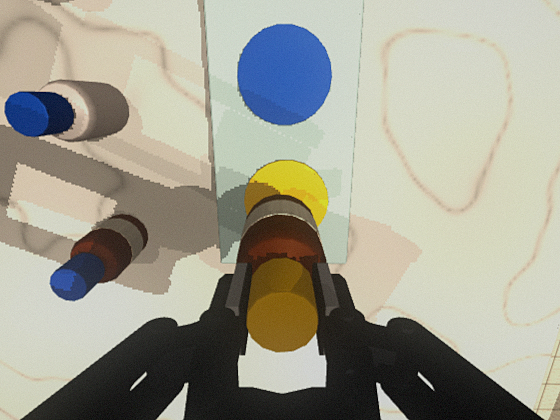

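The coasters are where I measured them: blue (284,74) and yellow underneath the held bottle. The bottle is upright, but the arm has stopped about 4 mm short, so I'm correcting that while lowering.

{"method": "arm_command", "body": {"series": [{"gripper": 255,"dx": 4,"dy": -2,"dz": 0,"roll": 0},{"gripper": 255,"dx": 4,"dy": -2,"dz": -15,"roll": 0},{"gripper": 255,"dx": 4,"dy": -2,"dz": -30,"roll": 0},{"gripper": 255,"dx": 4,"dy": -2,"dz": -42,"roll": 0},{"gripper": 255,"dx": 4,"dy": -2,"dz": -52,"roll": 0},{"gripper": 255,"dx": 4,"dy": -2,"dz": -56,"roll": 0},{"gripper": 255,"dx": 4,"dy": -2,"dz": -57,"roll": 0},{"gripper": 255,"dx": 4,"dy": -2,"dz": -57,"roll": 0}]}}

```text
clock: 6.2
ee_pos: [0.6247, -0.1967, 0.153]
tool_rot: [[-0.006, 1.0, 0.0], [1.0, 0.006, -0.0], [-0.0, 0.0, -1.0]]
force: [-0.5, -0.5, -2.0]
opening: 0.0282
gripper_force: 59.5
```

{"method": "arm_command", "body": {"series": [{"gripper": 255,"dx": -3,"dy": 2,"dz": 0,"roll": 0},{"gripper": 255,"dx": -3,"dy": 2,"dz": -4,"roll": 0},{"gripper": 255,"dx": -3,"dy": 2,"dz": -8,"roll": 0},{"gripper": 255,"dx": -3,"dy": 2,"dz": -9,"roll": 0},{"gripper": 255,"dx": -3,"dy": 2,"dz": -10,"roll": 0},{"gripper": 255,"dx": -3,"dy": 2,"dz": -10,"roll": 0},{"gripper": 255,"dx": -3,"dy": 2,"dz": -10,"roll": 0}]}}

```text
clock: 6.9
ee_pos: [0.6215, -0.1947, 0.1428]
tool_rot: [[-0.006, 1.0, 0.0], [1.0, 0.006, -0.0], [-0.0, 0.0, -1.0]]
force: [0.5, -0.1, -1.9]
opening: 0.0283
gripper_force: 59.5
```

{"method": "arm_command", "body": {"series": [{"gripper": 255,"dx": 0,"dy": 0,"dz": -1,"roll": 0},{"gripper": 255,"dx": 0,"dy": 0,"dz": -1,"roll": 0},{"gripper": 255,"dx": 0,"dy": 0,"dz": -2,"roll": 0},{"gripper": 255,"dx": 0,"dy": 0,"dz": -2,"roll": 0}]}}

```text
clock: 7.3
ee_pos: [0.6216, -0.1947, 0.141]
tool_rot: [[-0.006, 1.0, 0.0], [1.0, 0.006, -0.0], [-0.0, 0.0, -1.0]]
force: [-0.3, -0.0, -1.2]
opening: 0.0284
gripper_force: 59.7
```

{"method": "arm_command", "body": {"series": [{"gripper": 255,"dx": 0,"dy": 0,"dz": -0.5,"roll": 0},{"gripper": 255,"dx": 0,"dy": 0,"dz": -1,"roll": 0},{"gripper": 255,"dx": 0,"dy": 0,"dz": -1,"roll": 0}]}}

```text
clock: 7.6
ee_pos: [0.6216, -0.1948, 0.1409]
tool_rot: [[-0.006, 1.0, 0.001], [1.0, 0.006, -0.001], [-0.001, 0.001, -1.0]]
force: [-2.2, 0.3, 5.0]
opening: 0.0284
gripper_force: 60.1
```

The bottle is in contact at the expected height. I'm releasing and rising.

{"method": "arm_command", "body": {"series": [{"gripper": 150,"dx": 0,"dy": 0,"dz": 0.5,"roll": 0},{"gripper": 110,"dx": 0,"dy": 0,"dz": 0.5,"roll": 0},{"gripper": 60,"dx": 0,"dy": 0,"dz": 0.5,"roll": 0},{"gripper": 0,"dx": 0,"dy": 0,"dz": 0.5,"roll": 0},{"gripper": 0,"dx": 0,"dy": 0,"dz": 0.5,"roll": 0},{"gripper": 0,"dx": 0,"dy": 0,"dz": 20,"roll": 0},{"gripper": 0,"dx": 0,"dy": 0,"dz": 60,"roll": 0},{"gripper": 0,"dx": 0,"dy": 0,"dz": 100,"roll": 0}]}}

```text
clock: 8.4
ee_pos: [0.6206, -0.1943, 0.2394]
tool_rot: [[-0.006, 1.0, -0.003], [1.0, 0.006, 0.001], [0.001, -0.003, -1.0]]
force: [0.3, -0.7, 1.1]
opening: 0.0855
gripper_force: 0.0
```

```bash
python3 look.py wrist w3
```

```text
[ 0.6206441  -0.19425322  0.23940847] [[-0.006, 1.0, -0.003], [1.0, 0.006, 0.001], [0.001, -0.003, -1.0]] [279.79172925 288.40535176]
blue [279.8  73.6] [ 239   29   83   90 5899] [ 0.6188 -0.0945  0.055 ]
blue [ 56.3 107. ] [  34   89   53   40 1381] [ 0.4179 -0.1235  0.055 ]
blue [ 86.1 262.2] [ 71 248  32  29 633] [ 0.4163 -0.2793  0.055 ]
yellow [291.  168.8] [ 250  151   70   57 1233] [ 0.6298 -0.1786  0.055 ]
```

View pics/w3.png

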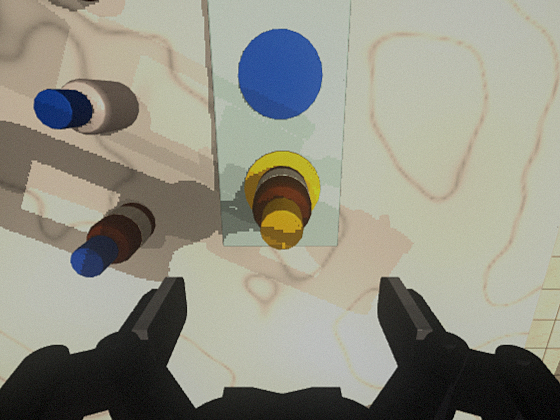

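The yellow bottle stands upright, centred on its coaster (about (282,190)). Next is the blue one, cap at (86,262).

{"method": "arm_command", "body": {"series": [{"gripper": 0,"dx": -40,"dy": -13,"dz": 5,"roll": 0},{"gripper": 0,"dx": -85,"dy": -28,"dz": 10,"roll": 0},{"gripper": 0,"dx": -130,"dy": -43,"dz": 10,"roll": 0},{"gripper": 0,"dx": -160,"dy": -53,"dz": 10,"roll": 0},{"gripper": 0,"dx": -171,"dy": -57,"dz": 10,"roll": 0},{"gripper": 0,"dx": -171,"dy": -57,"dz": 10,"roll": 0},{"gripper": 0,"dx": -171,"dy": -57,"dz": 10,"roll": 0}]}}

```text
clock: 9.15
ee_pos: [0.4515, -0.2516, 0.2501]
tool_rot: [[-0.006, 1.0, 0.001], [1.0, 0.006, -0.0], [-0.0, 0.001, -1.0]]
force: [0.4, 0.3, 0.4]
opening: 0.0855
gripper_force: 0.0
```

```bash
sed -i 's/onplane(c,ce,.055).round(4))/onplane(c,ce,.055).round(4),onplane(c,ce,.103).round(4))/' look.py; python3 look.py wrist w4
```

```text
[ 0.45145041 -0.2516213   0.25005759] [[-0.006, 1.0, 0.001], [1.0, 0.006, -0.0], [-0.0, 0.001, -1.0]] [279.80572233 288.34361088]
blue [475.8  21.7] [ 436    0   87   52 3569] [ 0.6189 -0.1091  0.055 ] [ 0.5944 -0.1178  0.103 ]
blue [275.2  27.8] [ 256    6   39   44 1359] [ 0.4462 -0.1149  0.055 ] [ 0.447  -0.1227  0.103 ]
blue [277.6 195.6] [262 182  33  28 723] [ 0.4486 -0.2661  0.055 ] [ 0.449  -0.2518  0.103 ]
yellow [459.4  98. ] [428  88  66  26 806] [ 0.6158 -0.1716  0.055 ] [ 0.5918 -0.1711  0.103 ]
yellow [539.9 142.9] [ 519  121   41   44 1462] [ 0.7006 -0.212   0.055 ] [ 0.6641 -0.2056  0.103 ]
yellow [454.3 160.8] [438 155  34  11 239] [ 0.6212 -0.2298  0.055 ] [ 0.5964 -0.2208  0.103 ]
```

{"method": "arm_command", "body": {"series": [{"gripper": 0,"dx": -2,"dy": 0,"dz": -40,"roll": 0},{"gripper": 0,"dx": -2,"dy": 0,"dz": -80,"roll": 0},{"gripper": 0,"dx": -2,"dy": 0,"dz": -110,"roll": 0},{"gripper": 0,"dx": -2,"dy": 0,"dz": -135,"roll": 0},{"gripper": 0,"dx": -2,"dy": 0,"dz": -155,"roll": 0},{"gripper": 0,"dx": -2,"dy": 0,"dz": -165,"roll": 0},{"gripper": 0,"dx": -2,"dy": 0,"dz": -165,"roll": 0},{"gripper": 0,"dx": -2,"dy": 0,"dz": -165,"roll": 0}]}}

```text
clock: 10.0
ee_pos: [0.4496, -0.2518, 0.0854]
tool_rot: [[-0.007, 1.0, 0.001], [1.0, 0.007, -0.001], [-0.001, 0.001, -1.0]]
force: [-0.8, 0.4, -0.5]
opening: 0.0853
gripper_force: 0.0
```

{"method": "arm_command", "body": {"series": [{"gripper": 80,"dx": 0,"dy": 0,"dz": 0,"roll": 0},{"gripper": 120,"dx": 0,"dy": 0,"dz": 0,"roll": 0},{"gripper": 150,"dx": 0,"dy": 0,"dz": 0,"roll": 0},{"gripper": 180,"dx": 0,"dy": 0,"dz": 0,"roll": 0},{"gripper": 220,"dx": 0,"dy": 0,"dz": 0,"roll": 0},{"gripper": 255,"dx": 0,"dy": 0,"dz": 0,"roll": 0},{"gripper": 255,"dx": 0,"dy": 0,"dz": 0,"roll": 0},{"gripper": 255,"dx": 0,"dy": 0,"dz": 0,"roll": 0}]}}

```text
clock: 10.8
ee_pos: [0.4488, -0.2521, 0.0856]
tool_rot: [[-0.006, 1.0, 0.001], [1.0, 0.006, -0.001], [-0.001, 0.001, -1.0]]
force: [-1.6, -0.7, 5.3]
opening: 0.0285
gripper_force: 59.2
```

{"method": "arm_command", "body": {"series": [{"gripper": 255,"dx": 0,"dy": 0,"dz": 10,"roll": 0},{"gripper": 255,"dx": 0,"dy": 0,"dz": 30,"roll": 0},{"gripper": 255,"dx": 0,"dy": 0,"dz": 60,"roll": 0},{"gripper": 255,"dx": 0,"dy": 0,"dz": 95,"roll": 0},{"gripper": 255,"dx": 0,"dy": 0,"dz": 130,"roll": 0},{"gripper": 255,"dx": 0,"dy": 0,"dz": 160,"roll": 0},{"gripper": 255,"dx": 0,"dy": 0,"dz": 185,"roll": 0},{"gripper": 255,"dx": 0,"dy": 0,"dz": 195,"roll": 0}]}}

```text
clock: 11.6
ee_pos: [0.4494, -0.2522, 0.2829]
tool_rot: [[-0.006, 1.0, 0.004], [1.0, 0.006, -0.003], [-0.003, 0.004, -1.0]]
force: [0.5, -0.8, -1.6]
opening: 0.0285
gripper_force: 59.2
```

{"method": "arm_command", "body": {"series": [{"gripper": 255,"dx": 12,"dy": 11,"dz": 0,"roll": 0},{"gripper": 255,"dx": 34,"dy": 31,"dz": 0,"roll": 0},{"gripper": 255,"dx": 61,"dy": 57,"dz": 0,"roll": 0},{"gripper": 255,"dx": 88,"dy": 82,"dz": 0,"roll": 0},{"gripper": 255,"dx": 115,"dy": 107,"dz": 0,"roll": 0},{"gripper": 255,"dx": 140,"dy": 130,"dz": 0,"roll": 0},{"gripper": 255,"dx": 160,"dy": 149,"dz": 0,"roll": 0},{"gripper": 255,"dx": 170,"dy": 158,"dz": 0,"roll": 0}]}}

```text
clock: 12.4
ee_pos: [0.6189, -0.0915, 0.2778]
tool_rot: [[-0.008, 1.0, -0.003], [1.0, 0.008, 0.001], [0.001, -0.003, -1.0]]
force: [-0.8, 0.2, -1.0]
opening: 0.0287
gripper_force: 59.4
```

{"method": "arm_command", "body": {"series": [{"gripper": 255,"dx": 0,"dy": 0,"dz": -10,"roll": 0},{"gripper": 255,"dx": 0,"dy": 0,"dz": -35,"roll": 0},{"gripper": 255,"dx": 0,"dy": 0,"dz": -65,"roll": 0},{"gripper": 255,"dx": 0,"dy": 0,"dz": -90,"roll": 0},{"gripper": 255,"dx": 0,"dy": 0,"dz": -105,"roll": 0},{"gripper": 255,"dx": 0,"dy": 0,"dz": -110,"roll": 0},{"gripper": 255,"dx": 0,"dy": 0,"dz": -110,"roll": 0},{"gripper": 255,"dx": 0,"dy": 0,"dz": -110,"roll": 0}]}}

```text
clock: 13.2
ee_pos: [0.6193, -0.0942, 0.1713]
tool_rot: [[-0.006, 1.0, 0.002], [1.0, 0.006, -0.001], [-0.001, 0.002, -1.0]]
force: [0.2, -0.1, -1.3]
opening: 0.0285
gripper_force: 59.5
```

{"method": "arm_command", "body": {"series": [{"gripper": 255,"dx": 0,"dy": 0,"dz": -10,"roll": 0},{"gripper": 255,"dx": 0,"dy": 0,"dz": -19,"roll": 0},{"gripper": 255,"dx": 0,"dy": 0,"dz": -25,"roll": 0},{"gripper": 255,"dx": 0,"dy": 0,"dz": -27,"roll": 0},{"gripper": 255,"dx": 0,"dy": 0,"dz": -28,"roll": 0},{"gripper": 255,"dx": 0,"dy": 0,"dz": -28,"roll": 0},{"gripper": 255,"dx": 0,"dy": 0,"dz": -28,"roll": 0}]}}

```text
clock: 13.9
ee_pos: [0.6188, -0.0937, 0.1422]
tool_rot: [[-0.006, 1.0, 0.001], [1.0, 0.006, -0.0], [-0.0, 0.001, -1.0]]
force: [0.1, 0.4, -1.2]
opening: 0.0283
gripper_force: 59.5
```

{"method": "arm_command", "body": {"series": [{"gripper": 255,"dx": 0,"dy": 0,"dz": -1,"roll": 0},{"gripper": 255,"dx": 0,"dy": 0,"dz": -1,"roll": 0},{"gripper": 255,"dx": 0,"dy": 0,"dz": -1,"roll": 0}]}}

```text
clock: 14.2
ee_pos: [0.6185, -0.0936, 0.1409]
tool_rot: [[-0.006, 1.0, 0.0], [1.0, 0.006, -0.0], [-0.0, 0.0, -1.0]]
force: [0.2, 0.1, -2.2]
opening: 0.0286
gripper_force: 59.5
```

{"method": "arm_command", "body": {"series": [{"gripper": 255,"dx": 0,"dy": 0,"dz": -0.5,"roll": 0},{"gripper": 255,"dx": 0,"dy": 0,"dz": -1,"roll": 0},{"gripper": 255,"dx": 0,"dy": 0,"dz": -1,"roll": 0}]}}

```text
clock: 14.5
ee_pos: [0.6186, -0.0937, 0.1407]
tool_rot: [[-0.006, 1.0, 0.0], [1.0, 0.006, -0.0], [-0.0, 0.0, -1.0]]
force: [-1.9, 0.4, 4.6]
opening: 0.0286
gripper_force: 59.9
```

{"method": "arm_command", "body": {"series": [{"gripper": 150,"dx": 0,"dy": 0,"dz": 0.5,"roll": 0},{"gripper": 110,"dx": 0,"dy": 0,"dz": 0.5,"roll": 0},{"gripper": 60,"dx": 0,"dy": 0,"dz": 0.5,"roll": 0},{"gripper": 0,"dx": 0,"dy": 0,"dz": 0.5,"roll": 0},{"gripper": 0,"dx": 0,"dy": 0,"dz": 0.5,"roll": 0},{"gripper": 0,"dx": 0,"dy": 0,"dz": 20,"roll": 0},{"gripper": 0,"dx": 0,"dy": 0,"dz": 60,"roll": 0},{"gripper": 0,"dx": 0,"dy": 0,"dz": 105,"roll": 0}]}}

```text
clock: 15.3
ee_pos: [0.6171, -0.0932, 0.2436]
tool_rot: [[-0.006, 1.0, -0.005], [1.0, 0.006, 0.001], [0.001, -0.005, -1.0]]
force: [0.8, -0.1, 0.3]
opening: 0.0854
gripper_force: 0.0
```

{"method": "arm_command", "body": {"series": [{"gripper": 0,"dx": -40,"dy": 20,"dz": 4,"roll": 0},{"gripper": 0,"dx": -80,"dy": 40,"dz": 4,"roll": 0},{"gripper": 0,"dx": -120,"dy": 60,"dz": 4,"roll": 0},{"gripper": 0,"dx": -155,"dy": 78,"dz": 4,"roll": 0},{"gripper": 0,"dx": -175,"dy": 88,"dz": 4,"roll": 0},{"gripper": 0,"dx": -181,"dy": 91,"dz": 4,"roll": 0},{"gripper": 0,"dx": -181,"dy": 91,"dz": 4,"roll": 0},{"gripper": 0,"dx": -181,"dy": 91,"dz": 4,"roll": 0}]}}

```text
clock: 16.1
ee_pos: [0.4385, -0.0031, 0.2492]
tool_rot: [[-0.006, 1.0, 0.001], [1.0, 0.006, -0.001], [-0.001, 0.001, -1.0]]
force: [0.4, -0.5, 0.5]
opening: 0.0853
gripper_force: 0.0
```

```bash
python3 look.py wrist w5
```

```text
[ 0.43853947 -0.00309475  0.24921121] [[-0.006, 1.0, 0.001], [1.0, 0.006, -0.001], [-0.001, 0.001, -1.0]] [279.75274832 288.37321223]
red [278.6 194.1] [ 262  174   34   40 1080] [ 0.4367 -0.0158  0.055 ] [ 0.437  -0.0017  0.103 ]
blue [439.4 257.5] [ 413  235   68   60 1252] [ 0.6099 -0.0859  0.055 ] [ 0.5848 -0.0615  0.103 ]
blue [288.7 314.6] [275 303  29  24 556] [ 0.4486 -0.1594  0.055 ] [ 0.4472 -0.1242  0.103 ]
blue [508.2 328.4] [490 313  37  32 884] [ 0.7046 -0.1774  0.055 ] [ 0.6656 -0.1396  0.103 ]
yellow [452.5 327. ] [439 317  27  23 306] [ 0.6394 -0.1758  0.055 ] [ 0.6099 -0.1382  0.103 ]
```

View pics/w5.png

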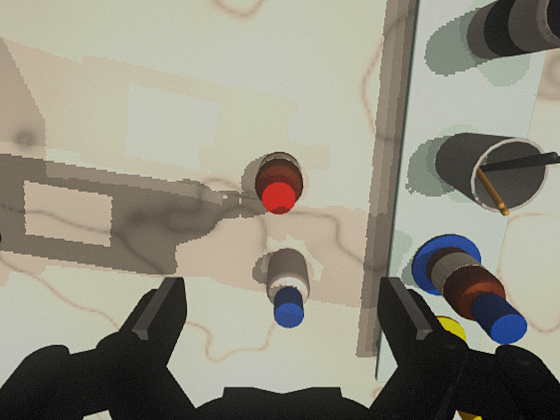

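The blue bottle stands on the blue coaster, around (460,280). The red cap at (278,197) puts the red bottle at about (0.437, -0.003), under the tool.

{"method": "arm_command", "body": {"series": [{"gripper": 0,"dx": -1,"dy": 0,"dz": -40,"roll": 0},{"gripper": 0,"dx": -1,"dy": 0,"dz": -80,"roll": 0},{"gripper": 0,"dx": -1,"dy": 0,"dz": -110,"roll": 0},{"gripper": 0,"dx": -1,"dy": 0,"dz": -135,"roll": 0},{"gripper": 0,"dx": -1,"dy": 0,"dz": -155,"roll": 0},{"gripper": 0,"dx": -1,"dy": 0,"dz": -164,"roll": 0},{"gripper": 0,"dx": -1,"dy": 0,"dz": -164,"roll": 0},{"gripper": 0,"dx": -1,"dy": 0,"dz": -164,"roll": 0}]}}

```text
clock: 16.95
ee_pos: [0.4375, -0.003, 0.0854]
tool_rot: [[-0.006, 1.0, 0.001], [1.0, 0.006, -0.0], [-0.0, 0.001, -1.0]]
force: [-0.2, 0.1, -0.2]
opening: 0.0853
gripper_force: 0.0
```

{"method": "arm_command", "body": {"series": [{"gripper": 80,"dx": 0,"dy": 0,"dz": 0,"roll": 0},{"gripper": 120,"dx": 0,"dy": 0,"dz": 0,"roll": 0},{"gripper": 150,"dx": 0,"dy": 0,"dz": 0,"roll": 0},{"gripper": 180,"dx": 0,"dy": 0,"dz": 0,"roll": 0},{"gripper": 220,"dx": 0,"dy": 0,"dz": 0,"roll": 0},{"gripper": 255,"dx": 0,"dy": 0,"dz": 0,"roll": 0},{"gripper": 255,"dx": 0,"dy": 0,"dz": 0,"roll": 0},{"gripper": 255,"dx": 0,"dy": 0,"dz": 0,"roll": 0}]}}

```text
clock: 17.75
ee_pos: [0.4368, -0.0027, 0.0855]
tool_rot: [[-0.006, 1.0, 0.001], [1.0, 0.006, -0.0], [-0.0, 0.001, -1.0]]
force: [-1.8, 0.2, 5.8]
opening: 0.0288
gripper_force: 58.9
```

{"method": "arm_command", "body": {"series": [{"gripper": 255,"dx": 0,"dy": 0,"dz": 10,"roll": 0},{"gripper": 255,"dx": 0,"dy": 0,"dz": 30,"roll": 0},{"gripper": 255,"dx": 0,"dy": 0,"dz": 60,"roll": 0},{"gripper": 255,"dx": 0,"dy": 0,"dz": 95,"roll": 0},{"gripper": 255,"dx": 0,"dy": 0,"dz": 130,"roll": 0},{"gripper": 255,"dx": 0,"dy": 0,"dz": 160,"roll": 0},{"gripper": 255,"dx": 0,"dy": 0,"dz": 185,"roll": 0},{"gripper": 255,"dx": 0,"dy": 0,"dz": 195,"roll": 0}]}}

```text
clock: 18.55
ee_pos: [0.4377, -0.0028, 0.2828]
tool_rot: [[-0.006, 1.0, 0.005], [1.0, 0.006, -0.001], [-0.001, 0.005, -1.0]]
force: [-0.3, -0.7, -1.5]
opening: 0.0281
gripper_force: 59.3
```

{"method": "arm_command", "body": {"series": [{"gripper": 255,"dx": 4,"dy": 18,"dz": 3,"roll": 0},{"gripper": 255,"dx": 10,"dy": 48,"dz": 3,"roll": 0},{"gripper": 255,"dx": 20,"dy": 84,"dz": 3,"roll": 0},{"gripper": 255,"dx": 34,"dy": 120,"dz": 3,"roll": 0},{"gripper": 255,"dx": 52,"dy": 154,"dz": 3,"roll": 0},{"gripper": 255,"dx": 75,"dy": 184,"dz": 3,"roll": 0},{"gripper": 255,"dx": 102,"dy": 208,"dz": 3,"roll": 0},{"gripper": 255,"dx": 130,"dy": 226,"dz": 3,"roll": 0}]}}

```text
clock: 19.35
ee_pos: [0.5662, 0.2252, 0.281]
tool_rot: [[-0.008, 1.0, -0.003], [1.0, 0.008, -0.0], [-0.0, -0.003, -1.0]]
force: [0.3, 0.0, -0.7]
opening: 0.0281
gripper_force: 59.4
```

{"method": "arm_command", "body": {"series": [{"gripper": 255,"dx": 25,"dy": 9,"dz": 0,"roll": 0},{"gripper": 255,"dx": 40,"dy": 13,"dz": 0,"roll": 0},{"gripper": 255,"dx": 45,"dy": 14,"dz": -5,"roll": 0},{"gripper": 255,"dx": 45,"dy": 14,"dz": -25,"roll": 0},{"gripper": 255,"dx": 45,"dy": 14,"dz": -55,"roll": 0},{"gripper": 255,"dx": 45,"dy": 14,"dz": -80,"roll": 0},{"gripper": 255,"dx": 45,"dy": 14,"dz": -95,"roll": 0},{"gripper": 255,"dx": 45,"dy": 14,"dz": -100,"roll": 0}]}}

```text
clock: 20.15
ee_pos: [0.6092, 0.2367, 0.1794]
tool_rot: [[-0.006, 1.0, -0.006], [1.0, 0.006, -0.001], [-0.001, -0.006, -1.0]]
force: [-0.2, 0.2, -1.4]
opening: 0.0284
gripper_force: 59.6
```

{"method": "arm_command", "body": {"series": [{"gripper": 255,"dx": 0,"dy": 0,"dz": -5,"roll": 0},{"gripper": 255,"dx": 0,"dy": 0,"dz": -10,"roll": 0},{"gripper": 255,"dx": 0,"dy": 0,"dz": -10,"roll": 0},{"gripper": 255,"dx": 0,"dy": 0,"dz": -10,"roll": 0}]}}

```text
clock: 20.55
ee_pos: [0.612, 0.2375, 0.1738]
tool_rot: [[-0.006, 1.0, 0.002], [1.0, 0.006, 0.0], [0.0, 0.002, -1.0]]
force: [0.3, -0.7, -2.4]
opening: 0.0282
gripper_force: 59.6
```

{"method": "arm_command", "body": {"series": [{"gripper": 255,"dx": 0,"dy": 0,"dz": -10,"roll": 0},{"gripper": 255,"dx": 0,"dy": 0,"dz": -20,"roll": 0},{"gripper": 255,"dx": 0,"dy": 0,"dz": -27,"roll": 0},{"gripper": 255,"dx": 0,"dy": 0,"dz": -30,"roll": 0},{"gripper": 255,"dx": 0,"dy": 0,"dz": -31,"roll": 0},{"gripper": 255,"dx": 0,"dy": 0,"dz": -31,"roll": 0},{"gripper": 255,"dx": 0,"dy": 0,"dz": -31,"roll": 0}]}}

```text
clock: 21.25
ee_pos: [0.6117, 0.2374, 0.1421]
tool_rot: [[-0.006, 1.0, 0.001], [1.0, 0.006, 0.0], [0.0, 0.001, -1.0]]
force: [0.3, -0.5, -1.9]
opening: 0.0286
gripper_force: 59.8
```

{"method": "arm_command", "body": {"series": [{"gripper": 255,"dx": 0,"dy": 0,"dz": -1,"roll": 0},{"gripper": 255,"dx": 0,"dy": 0,"dz": -1,"roll": 0},{"gripper": 255,"dx": 0,"dy": 0,"dz": -1,"roll": 0}]}}

```text
clock: 21.55
ee_pos: [0.6115, 0.2374, 0.1409]
tool_rot: [[-0.006, 1.0, 0.0], [1.0, 0.006, 0.0], [0.0, 0.0, -1.0]]
force: [0.0, -0.3, -1.7]
opening: 0.0288
gripper_force: 59.8
```

{"method": "arm_command", "body": {"series": [{"gripper": 255,"dx": 0.5,"dy": 0,"dz": -0.5,"roll": 0},{"gripper": 255,"dx": 0.5,"dy": 0,"dz": -1,"roll": 0},{"gripper": 255,"dx": 0.5,"dy": 0,"dz": -1,"roll": 0}]}}

```text
clock: 21.85
ee_pos: [0.6119, 0.2375, 0.1406]
tool_rot: [[-0.006, 1.0, 0.0], [1.0, 0.006, 0.0], [0.0, 0.0, -1.0]]
force: [-2.8, -0.3, 3.2]
opening: 0.0288
gripper_force: 60.0
```

{"method": "arm_command", "body": {"series": [{"gripper": 150,"dx": 0,"dy": 0,"dz": 0.5,"roll": 0},{"gripper": 110,"dx": 0,"dy": 0,"dz": 0.5,"roll": 0},{"gripper": 60,"dx": 0,"dy": 0,"dz": 0.5,"roll": 0},{"gripper": 0,"dx": 0,"dy": 0,"dz": 0.5,"roll": 0},{"gripper": 0,"dx": 0,"dy": 0,"dz": 0.5,"roll": 0},{"gripper": 0,"dx": 0,"dy": 0,"dz": 20,"roll": 0},{"gripper": 0,"dx": 0,"dy": 0,"dz": 60,"roll": 0},{"gripper": 0,"dx": 0,"dy": 0,"dz": 105,"roll": 0}]}}

```text
clock: 22.65
ee_pos: [0.6106, 0.237, 0.2436]
tool_rot: [[-0.006, 1.0, -0.005], [1.0, 0.006, -0.001], [-0.001, -0.005, -1.0]]
force: [-0.1, 0.5, -0.0]
opening: 0.0854
gripper_force: 0.0
```

{"method": "arm_command", "body": {"series": [{"gripper": 0,"dx": -35,"dy": 35,"dz": 20,"roll": 0},{"gripper": 0,"dx": -70,"dy": 70,"dz": 20,"roll": 0},{"gripper": 0,"dx": -105,"dy": 105,"dz": 20,"roll": 0},{"gripper": 0,"dx": -140,"dy": 140,"dz": 20,"roll": 0},{"gripper": 0,"dx": -175,"dy": 175,"dz": 20,"roll": 0},{"gripper": 0,"dx": -210,"dy": 210,"dz": 20,"roll": 0},{"gripper": 0,"dx": -245,"dy": 240,"dz": 20,"roll": 0},{"gripper": 0,"dx": -265,"dy": 250,"dz": 20,"roll": 0}]}}

```text
clock: 23.45
ee_pos: [0.3438, 0.4899, 0.2648]
tool_rot: [[-0.01, 1.0, -0.001], [1.0, 0.01, 0.001], [0.001, -0.001, -1.0]]
force: [-0.4, -0.3, 0.9]
opening: 0.0855
gripper_force: 0.0
```

```bash
python3 look.py scene s9; python3 look.py top t9
```

```text
[0.34375302 0.48994849 0.26484075] [[-0.01, 1.0, -0.001], [1.0, 0.01, 0.001], [0.001, -0.001, -1.0]] [553.33766209 176.17533141]
red [348.1 251.8] [340 241  17  22 293] [0.5322 0.2017 0.055 ] [0.5749 0.2204 0.103 ]
red [342.9 289.5] [326 275  36  25 391] [0.6253 0.2428 0.055 ] [0.6623 0.2589 0.103 ]
blue [177.9  10.2] [173   0   9  24 133] [-0.2264 -0.9921  0.055 ] [-0.1366 -0.8995  0.103 ]
blue [201.   16.1] [184   0  31  39 435] [-0.2344 -0.8786  0.055 ] [-0.1441 -0.7929  0.103 ]
blue [224.8  12.5] [214   0  22  32 299] [-0.317  -0.8279  0.055 ] [-0.2216 -0.7454  0.103 ]
blue [45.4 20.9] [ 12   2  59  36 801] [ 0.147  -1.3189  0.055 ] [ 0.2136 -1.206   0.103 ]
blue [71.4 35.9] [ 64  28  18  16 148] [ 0.1768 -1.1297  0.055 ] [ 0.2416 -1.0285  0.103 ]
blue [248.4 163. ] [244 156  10  15 138] [ 0.4096 -0.1519  0.055 ] [ 0.4599 -0.1113  0.103 ]
blue [207.9 186.7] [202 179  12  17 183] [ 0.5398 -0.1725  0.055 ] [ 0.582  -0.1306  0.103 ]
blue [211.5 223. ] [196 213  31  17 212] [ 0.6301 -0.0838  0.055 ] [ 0.6668 -0.0474  0.103 ]
yellow [170.9 165.1] [166 162  11   7  67] [ 0.5288 -0.3029
[... 202 characters left out ...]
 0.002], [0.002, -0.003, -1.0]] [-44.68347915 319.35700839]
red [144.1 152.1] [137 145  16  16 211] [0.6324 0.2588 0.055 ] [0.6226 0.248  0.103 ]
red [160.4 166.4] [139 145  35  36 369] [0.6037 0.2273 0.055 ] [0.5952 0.218  0.103 ]
blue [331.6 144.9] [324 138  16  15 188] [ 0.64   -0.1053  0.055 ] [ 0.6298 -0.0994  0.103 ]
blue [313.8 159.9] [309 145  15  28 148] [ 0.6111 -0.0696  0.055 ] [ 0.6022 -0.0654  0.103 ]
blue [346.5 243.2] [340 237  14  14 162] [ 0.4481 -0.1278  0.055 ] [ 0.4467 -0.1209  0.103 ]
yellow [389.5 142.8] [382 135  16  16 212] [ 0.6423 -0.219   0.055 ] [ 0.632  -0.2079  0.103 ]
yellow [366.9 152.8] [361 137  16  34 248] [ 0.6231 -0.1739  0.055 ] [ 0.6137 -0.1649  0.103 ]
```

View pics/s9.png

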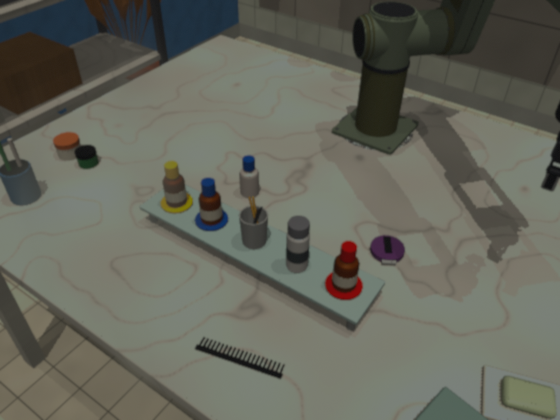

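View pics/t9.png

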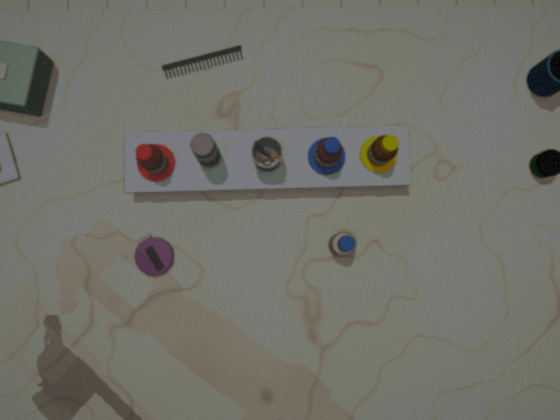

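All three bottles stand upright, with caps within about 2 mm of the coaster centres. In the top view the caps are at (144,152), (332,145) and (390,143). Lotion (346,243), mirror, can and cup have not moved, and the arm is clear.

```bash
python3 -c "
from station import manip
print(manip.sign_off())"
```

```text
the job is handed in; nothing more can be done
None
```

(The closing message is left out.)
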